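# Sound the bearing cap bolts and hold the loose cap open

### The arm

A 6-joint arm with a two-finger parallel gripper is mounted at the origin on a cart in front of the work surface, level with it; the furniture and walls round the work are solid. World frame = base frame: x ahead of the robot, y to its left, z up, the work surface at z = 0. Lengths are in m, angles in rad, forces in N, time in s.
With the tool pointing down it reaches from about 0.375 to 0.9 m from the base axis. Payload 3.1 kg.
Tool frame: the origin (TCP) lies midway between the tips of the shut fingers; the grasp point (between the pads) lies 19 mm behind it; x points along the fingers, y is the direction in which the jaws open and shut, and the axes are right-handed (so a half turn about x gives the same grasp; the last joint's range is limited). The gripper opens to 85 mm and grips with 20 to 120 N. Pads are 22 mm wide; open, the fingers measure 114 mm over their backs; the gripper's body (76 mm by 85 mm) begins 54 mm behind the grasp point. The pads swing forward as they close: fully open they stand 13 mm farther back than shut.
Start: joints at [-1.345, 0.527, 1.433, -0, 1.181, -0.178], TCP at [0.246, -0.575, 0.231] pointing down, gripper open.
Joint ranges: [-3.08, 3.08], [-0.75, 2.2], [0.22, 2.44], [-1.43, 4.57], [0, 2.65], [-2.85, 2.85]. Speed limits (rad/s): [2.79, 2.79, 3.14, 3.14, 3.14, 3.14].

### API

Orientations are given as a unit quaternion [x, y, z, w].
In Python, from station import manip gives the robot as it stands.
- The arm moves only by the tool carry_out, never from a script. Its argument "commands" is a list that holds one entry, the list of rows, each a list of 7 numbers: the shift along the tool's x, y, z in units of 25 mm (1.0 is 25 mm), then the turn, a rotation vector about the tool's x, y, z in units of 5 degrees (1.0 is 5 degrees), then the finger opening in mm, from 0 to 85.4. A call has exactly 5 rows; each row is the pose to reach, as a shift and turn from the pose commanded when the call began, along the tool's axes at that moment; what a row does not reach only later rows make up. A row lasts 1/10 s, in which the tool goes at most 50 mm and 8.59 degrees, less where a joint would pass 70% of its speed; a pose out of reach is approached as far as the arm can. A call with a gripper value outside its range is refused whole. The fingers move at their own pace and stop on an object; "force" is the grip in N (left out, the last holds). Time passes only in rows, so rows that repeat a pose let the fingers close, or fill a call up. It gives the time, the measured TCP pose, the force and the opening at its end, in the units of the state.
- manip.sense(): the state, without advancing time (a new reading comes with each control period).
- manip.snapshot(name): name is "scene" or "top" or "wrist"; returns a dict with "image" (480x640x3 uint8, red, green, blue), "fx", "fy", "cx", "cy" (pixels), "rvec" (rotation vector, rad) and "tvec" (3), from world to camera coordinates, as OpenCV has them. Camera axes: x right, y down, z forward; pixel columns grow to the right and rows downward; lengths in m; the calibration is good to about 2 mm. A picture is of the moment at which its call begins. There is no depth.
- manip.sign_off(): hands the job in, once; it reports no verdict.
The state is a dict: "t": time; "q": joint angles; "qd": joint speeds; "tau": joint torques, N m; "tcp_pos": TCP position; "tool_rot": TCP orientation; "force": force on the tool from outside, world axes, zero at the start; "ft_torque": the same for the moment, N m; "finger_gap": opening from 0.0 (shut) to 1.0 (fully open).
Only numpy, scipy, OpenCV 4.12 (cv2) and the standard library are available. Lean on these libraries where they do the work, as an engineer would, in place of code of your own. Each camera call takes 0.05 s, during which the arm holds its last target.

### The job

One of the three bearing caps on the shaft rig has a loose bolt: take the sounding rod out of its rack and tap the top of each cap bolt with it, first the left one, then the middle, then the right as seen from the robot, feeling which bolt gives. Put the rod upright back into any hole of the rack, all the way down, then take the lift bar of the cap with the loose bolt, swing that cap up by about 50 degrees and finish still holding it open with the gripper, so that the bearing can be inspected. Leave the bushes and the micrometer where they are.

Things in the scene. Friction and masses are not known exactly. Their poses are not given: they have to be found in the camera images.
- rail: dark steel base plate of the shaft rig, 76 x 300 x 12 mm, fixed; origin at the centre of its underside, its y axis runs along the plate and the shaft (16 mm steel shaft, axis 46 mm above the cart top) towards the left as seen from the robot, z up. Three look-alike bearing blocks (56 x 40 mm, 34 mm high) stand on it at y = +100, 0 and -100 mm in this frame, so that the letters a, b, c do not tell which stands where
- bolt_a: round dark captive bolt head with a dark socket dimple, 14 mm across, standing 14 mm out of a 20 mm collar on the front half of bearing cap a, axis upright; origin at the centre of its top face, 76 mm above the cart top. A tight bolt does not give under a tap. The loose one stands just as high, but is only carried by a spring: it starts to sink at 1.6 N, stops 6 mm lower at 2.8 N, and springs back when let go
- cap_a: aluminium bearing cap a, 56 x 40 mm, on top of its block, hinged along its far edge; origin on the hinge axis (y axis of this frame, 49 mm above the cart top); its z axis is upright when shut, its -x axis points from the hinge towards the lift bar. If its bolt is tight the cap cannot open. If its bolt is loose it swings freely up about the hinge (stop at 1.3 rad, bar end up; at every angle it falls shut by itself when let go; 0.15 kg with 0.03 kg of bolt)
- cap_a_bar (a point): centre of the lift bar of cap a: a round steel bar, 14 mm thick, 20 mm long and parallel to the hinge, at the end of an 8 mm wide neck on the robot's side of the cap, 88 mm in front of and 3 mm above the hinge axis, 52 mm above the cart top when shut, 28 mm in front of its block. Pinch it across its two flat ends (20 mm); it can pivot between the fingers as the cap swings
- bolt_b: the same for bearing cap b (see bolt_a)
- cap_b: the same for bearing cap b (see cap_a)
- cap_b_bar (a point): the same for bearing cap b (see cap_a_aar)
- bolt_c: the same for bearing cap c (see bolt_a)
- cap_c: the same for bearing cap c (see cap_a)
- cap_c_bar (a point): the same for bearing cap c (see cap_a_bar)
- rod: the sounding rod as a whole; origin at the centre of its lower end, z along the rod towards the handle
- rod_center (a point): centre of the sounding rod, half-way up: 12 mm steel rod with a round aluminium handle (20 mm thick, top 45 mm of the rod), 130 mm long in all, 0.08 to 0.17 kg; z axis along the rod towards the handle; the middle of the handle is 42 mm above this point, the lower end 65 mm below it
- rod_foot (a point): centre of the sounding rod's lower end
- rack: grey rack block, 130 x 50 x 60 mm, fixed, with three upright 16 mm holes, 45 mm deep, in a row along its x axis, 40 mm apart; origin at the centre of its underside. The rod starts in the middle hole, its lower end on the hole's bottom, 15 mm above the cart top, the handle's middle 122 mm above the cart top
- rack_hole0 (a point): centre of the mouth of rack hole 0 (at x = -40 mm in the rack's frame), 60 mm above the cart top
- rack_hole1 (a point): centre of the mouth of rack hole 1 (at x = 0 mm in the rack's frame), 60 mm above the cart top
- rack_hole2 (a point): centre of the mouth of rack hole 2 (at x = 40 mm in the rack's frame), 60 mm above the cart top
- big_bush: white flanged bush, 45 x 45 x 30 mm, bystander; origin at the centre of its underside
- slim_bush: brass-coloured flanged bush, 34 x 34 x 36 mm, bystander; origin at the centre of its underside
- micrometer: micrometer lying flat, 42 x 129 x 16 mm, bystander; origin at the centre of its underside
There are look-alikes about, which are no part of the job. Of the things that look like the rod, the smaller one is meant.

How it is judged:
By the outcome, as a careful person would: the job done as asked, in the order asked, and still so for the second after the job is handed in, while the arm keeps its last pose, push and grip.
It also fails if it takes over 67 s, if anything falls off the work surface, if the arm or the gripper's body presses on something with over 40 N, if the wrist force passes 120 N, or if a joint passes its speed limit or range.

## Working session

There is one attempt and no reset: what is moved stays moved. The work goes in short steps, Python scripts to look and compute and a tool call to move; the robot and the scene stay as the last step left them, time stands still between calls to the robot, and variables do not carry over. Pictures are saved under pics/ and viewed, and the job is handed in when it is done.

Besides the shell and the picture viewer there is one more tool, called after "Call:" by a JSON object that holds its "op" and its "data", one argument or row to a line. carry_out: Moves the arm, as the interface text tells. Its arguments: {"type":"object","properties":{"commands":{"type":"array"},"force":{"type":"number"}},"required":["commands"]}

```bash
mkdir -p pics; ls; cat > h.py <<'E'
import numpy as np, cv2, json
from scipy.spatial.transform import Rotation as R
from station import manip
def snap(n,f=None):
    s=manip.snapshot(n); 
    if f: cv2.imwrite('pics/'+f+'.png',cv2.cvtColor(s['image'],cv2.COLOR_RGB2BGR))
    return s
def ray(s,u,v):
    Rm=cv2.Rodrigues(np.array(s['rvec'],float))[0]; t=np.array(s['tvec'],float).ravel()
    d=Rm.T@np.array([(u-s['cx'])/s['fx'],(v-s['cy'])/s['fy'],1]); c=-Rm.T@t
    return c,d
def onz(s,u,v,z):
    c,d=ray(s,u,v); return c+d*(z-c[2])/d[2]
def proj(s,P):
    Rm=cv2.Rodrigues(np.array(s['rvec'],float))[0]; p=Rm@np.array(P,float)+np.array(s['tvec'],float).ravel()
    return np.array([s['fx']*p[0]/p[2]+s['cx'],s['fy']*p[1]/p[2]+s['cy']])
E
python3 - <<'E'
from h import *
import pickle
d={}
for n in ['scene','top','wrist']:
    d[n]=snap(n,n+'0'); c,_=ray(d[n],320,240); print(n,c,d[n]['fx'])
pickle.dump(d,open('s0.pkl','wb'))
st=manip.sense(); print(st)
E
```

```text
pics
scene [-0.01096558  0.67662688  0.52405789] 437.62307213302364
top [0.29673185 0.00208697 1.26744799] 494.31778367195244
wrist [ 0.31745861 -0.54459257  0.37335289] 411.97201435202777
{'t': 0.15, 'q': array([-1.34549169e+00,  5.28288136e-01,  1.43358101e+00, -2.77299141e-05,
        1.18141743e+00, -1.78492461e-01]), 'qd': array([ 0.00052225, -0.00372368, -0.00342435, -0.00164015, -0.00108276,
       -0.00055335]), 'tau': array([ 7.08388416e-04, -4.42744589e+01, -1.78276151e+01, -2.44637249e-04,
        5.54567145e-03, -9.93325699e-06]), 'tcp_pos': array([ 0.24547216, -0.57418903,  0.23054519]), 'tool_rot': array([-0.69271969, -0.14239801,  0.69276585, -0.14120098]), 'force': array([ 0.66231054,  0.38075675, -0.37668751]), 'ft_torque': array([-0.00846121, -0.00799322, -0.00618845]), 'finger_gap': 1.0002777525825097}
```

View pics/scene0.png

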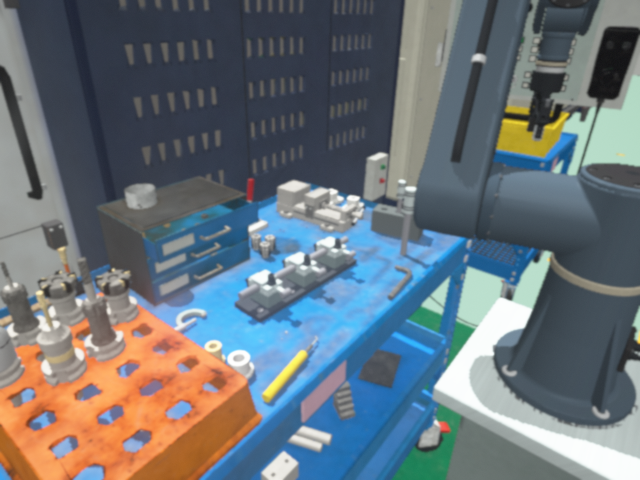

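View pics/top0.png

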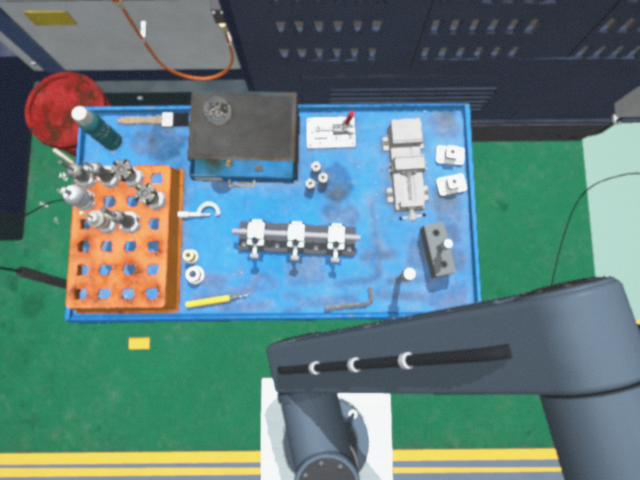

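View pics/wrist0.png

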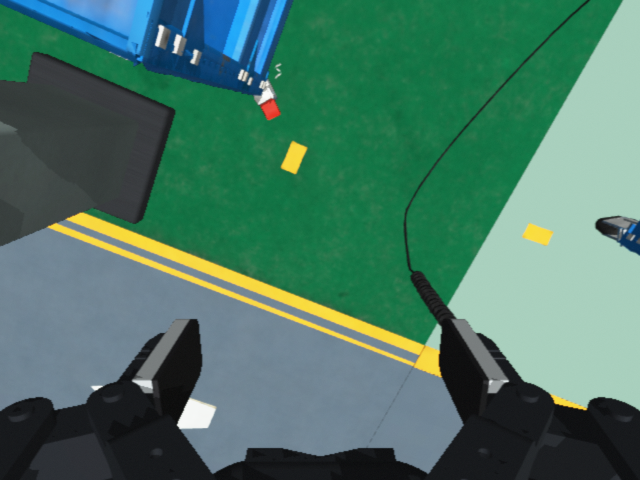

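The top view shows the rig at (296,240), the rack at (438,250) with a rod top at about (447,243), and a free-standing tall rod at (409,274). The scene view shows the tall rod at (405,220), partly in front of the rack at (390,220). I'll check with close crops.

```bash
python3 - <<'E'
from h import *
import pickle
d=pickle.load(open('s0.pkl','rb'))
t=cv2.cvtColor(d['top']['image'],cv2.COLOR_RGB2BGR); s=cv2.cvtColor(d['scene']['image'],cv2.COLOR_RGB2BGR)
a=cv2.resize(t[205:315,220:460],None,fx=3.3,fy=3.3,interpolation=cv2.INTER_CUBIC)
cv2.imwrite('pics/ct.png',a)
cv2.imwrite('pics/cs.png',cv2.resize(s[160:320,230:430],None,fx=3.7,fy=3.7,interpolation=cv2.INTER_CUBIC))
print(a.shape)
E
```

```text
(363, 792, 3)
```

View pics/ct.png

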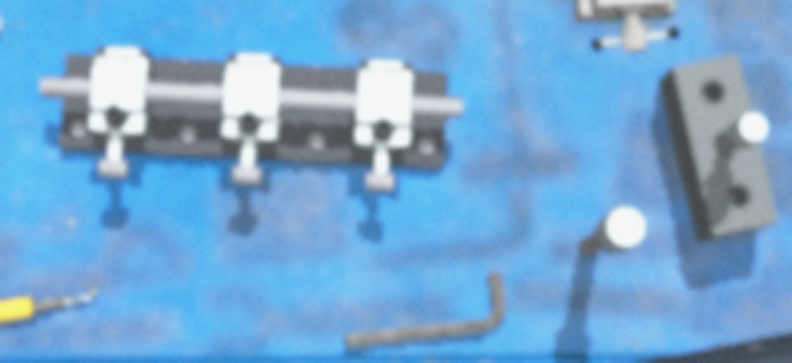

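View pics/cs.png

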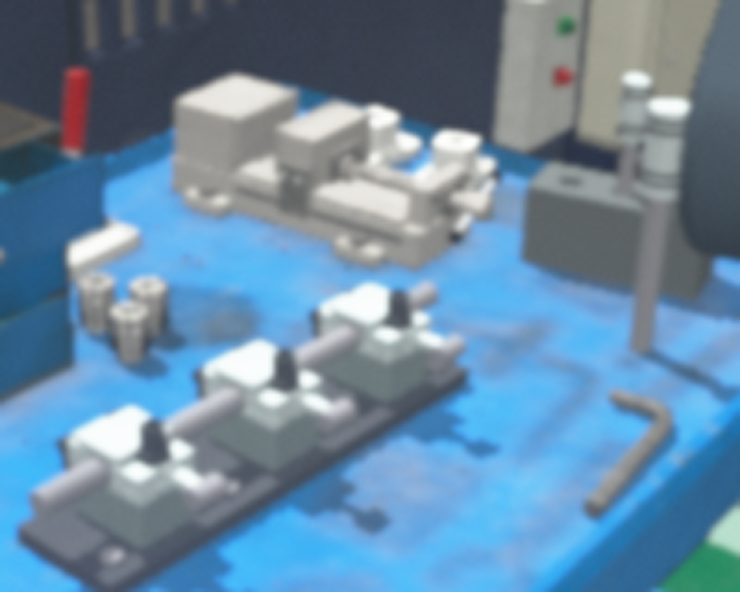

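Rod candidates: the tall free-standing rod, top (409,274), which is the larger; and the rod in the rack's middle hole, top (447,243), which is smaller. I choose the one in the rack. The crop confirms its thinner handle and that it stands between two free holes.

```bash
python3 - <<'E'
from h import *
import pickle
d=pickle.load(open('s0.pkl','rb')); t=d['top']
f=lambda x,y,z: print((x,y),onz(t,220+(x-1.15)/3.3,205+(y-1.15)/3.3,z).round(4))
for p in [(712,91,.06),(738,195,.06),(752,127,.145),(626,227,.15),(626,227,.19),(116,117,.076),(249,125,.076),(382,131,.076),(112,172,.055),(247,177,.055),(379,183,.055),(496,320,0)]: f(*p)
E
```

```text
(712, 91) [ 0.503  -0.2772  0.06  ]
(738, 195) [ 0.4244 -0.293   0.06  ]
(752, 127) [ 0.4628 -0.2842  0.145 ]
(626, 227) [ 0.3936 -0.1932  0.15  ]
(626, 227) [ 0.3901 -0.1862  0.19  ]
(116, 117) [0.485  0.1679 0.076 ]
(249, 125) [0.4781 0.0696 0.076 ]
(382, 131) [ 0.4726 -0.0286  0.076 ]
(112, 172) [0.4466 0.1733 0.055 ]
(247, 177) [0.4419 0.0723 0.055 ]
(379, 183) [ 0.4365 -0.0264  0.055 ]
(496, 320) [ 0.3357 -0.1165  0.    ]
```

```bash
cat >> h.py <<'E'
YAW=-3.6
def Rdown(yaw=YAW,pitch=0,flip=False):
    # tool x down, tool y along rail y (or flipped)
    y=np.array([-np.sin(np.radians(yaw)),np.cos(np.radians(yaw)),0]); 
    if flip: y=-y
    x=np.array([0,0,-1.]); return np.stack([x,y,np.cross(x,y)],1)
def rel(P,Rt=None,base=None):
    s=manip.sense(); p=s['tcp_pos']; R0=R.from_quat(s['tool_rot']).as_matrix()
    sh=R0.T@(np.array(P)-p)/.025
    tr=np.zeros(3) if Rt is None else R.from_matrix(R0.T@Rt).as_rotvec(degrees=True)/5
    print('t',round(s['t'],2),'tcp',p.round(4),'F',s['force'].round(2),'gap',round(s['finger_gap']*85.4,1),'shift',sh.round(2),'turn',tr.round(2)); return sh,tr
E
python3 - <<'E'
from h import *
print(R.from_quat(manip.sense()['tool_rot']).as_matrix().round(3))
for f in (0,1): rel([.463,-.285,.215],Rdown(flip=f))
E
```

```text
[[-0.     0.393 -0.92 ]
 [ 0.002 -0.92  -0.393]
 [-1.    -0.002 -0.   ]]
t 0.15 tcp [ 0.2455 -0.5742  0.2305] F [ 0.66  0.38 -0.38] gap 85.4 shift [  0.64  -7.22 -12.55] turn [-3.065e+01 -3.000e-02  0.000e+00]
t 0.15 tcp [ 0.2455 -0.5742  0.2305] F [ 0.66  0.38 -0.38] gap 85.4 shift [  0.64  -7.22 -12.55] turn [5.35 0.   0.02]
```

Call:
{"op": "carry_out", "data": {
  "commands": [
    [[0,-0.6,-1.1,0.5,0,0,85],[0,-1.4,-2.5,1.1,0,0,85],[0,-2.2,-3.8,1.7,0,0,85],[0,-3,-5.2,2.3,0,0,85],[0,-3.8,-6.5,2.9,0,0,85]]
  ]
}}

```text
t: 0.65
tcp_pos: [0.3584, -0.4219, 0.231]
tool_rot: [-0.705, -0.053, 0.705, -0.052]
force: [0.7, 0.2, 0.7]
finger_gap: 1.0
```

```bash
python3 - <<'E'
from h import *
rel([.463,-.285,.215],Rdown(flip=1))
E
```

```text
t 0.65 tcp [ 0.3584 -0.4219  0.231 ] F [0.7  0.24 0.7 ] gap 85.4 shift [ 0.64 -4.8  -4.95] turn [2.42 0.   0.01]
```

Call:
{"op": "carry_out", "data": {
  "commands": [
    [[0,-1.2,-1.2,0.6,0,0,85],[0,-2.3,-2.4,1.2,0,0,85],[0,-3.5,-3.6,1.8,0,0,85],[0,-4.4,-4.5,2.4,0,0,85],[0,-4.7,-4.8,2.4,0,0,85]]
  ]
}}

```text
t: 1.15
tcp_pos: [0.4598, -0.2863, 0.2311]
tool_rot: [-0.707, 0.019, 0.707, 0.02]
force: [-0.3, -0.3, 0.4]
finger_gap: 0.993
```

```bash
python3 - <<'E'
from h import *
snap('wrist','w1');snap('top','t1')
import pickle
rel([.463,-.285,.103],Rdown(flip=1))
E
```

```text
t 1.25 tcp [ 0.4592 -0.2881  0.2312] F [-0.02 -0.41  0.35] gap 85.0 shift [ 5.13 -0.13 -0.15] turn [0.09 0.01 0.  ]
```

View pics/w1.png

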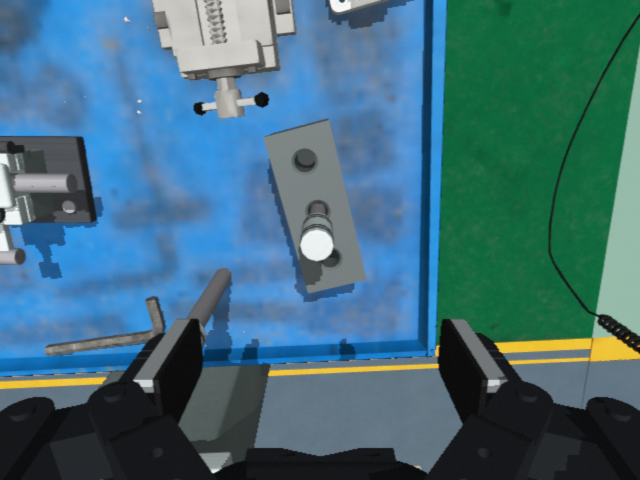

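The wrist view shows the rod in the rack with its handle top at (317,245). The tall rod's foot is near (226,272), passing behind the left finger. I'll measure both.

```bash
python3 - <<'E'
from h import *
s=manip.snapshot('wrist')
print(onz(s,317,245,.145),'holes',onz(s,305,160,.06),onz(s,331,257,.06),'mid',onz(s,318,208,.06),'tall',onz(s,224,274,0), onz(s,197,325,.05))
print('rack',[onz(s,u,v,.06).round(4) for u,v in [(265,136),(329,120),(366,280),(308,294)]])
E
```

```text
[ 0.4636326  -0.28734559  0.145     ] holes [ 0.50379231 -0.28004504  0.06      ] [ 0.42547069 -0.29586518  0.06      ] mid [ 0.4664581  -0.28768917  0.06      ] tall [ 0.39234186 -0.19126239  0.        ] [ 0.36501549 -0.17503679  0.05      ]
rack [array([ 0.5229, -0.2517,  0.06  ]), array([ 0.5316, -0.2995,  0.06  ]), array([ 0.4038, -0.3237,  0.06  ]), array([ 0.3939, -0.2752,  0.06  ])]
```

```bash
python3 - <<'E'
from h import *
rel([.4637,-.2862,.104],Rdown(flip=1))
E
```

```text
t 1.3 tcp [ 0.4587 -0.2893  0.2312] F [-0.49 -0.67  1.06] gap 84.8 shift [ 5.09 -0.14 -0.2 ] turn [ 0.07  0.01 -0.01]
```

Call:
{"op": "carry_out", "data": {
  "commands": [
    [[0,-0.14,-0.2,0,0,0,85],[1,-0.14,-0.2,0,0,0,85],[2.4,-0.14,-0.2,0,0,0,85],[3.8,-0.14,-0.2,0,0,0,85],[5.0,-0.14,-0.2,0,0,0,85]]
  ]
}}

```text
t: 1.8
tcp_pos: [0.4632, -0.2874, 0.1048]
tool_rot: [-0.707, 0.022, 0.707, 0.021]
force: [0.1, -0.2, 0.1]
finger_gap: 0.995
```

```bash
python3 - <<'E'
from h import *
snap('wrist','w2')
rel([.4637,-.2862,.104],Rdown(flip=1))
E
```

```text
t 1.85 tcp [ 0.4608 -0.2854  0.1006] F [-1.36 -0.39 -2.99] gap 85.0 shift [-0.14  0.03 -0.11] turn [0.02 0.08 0.06]
```

View pics/w2.png

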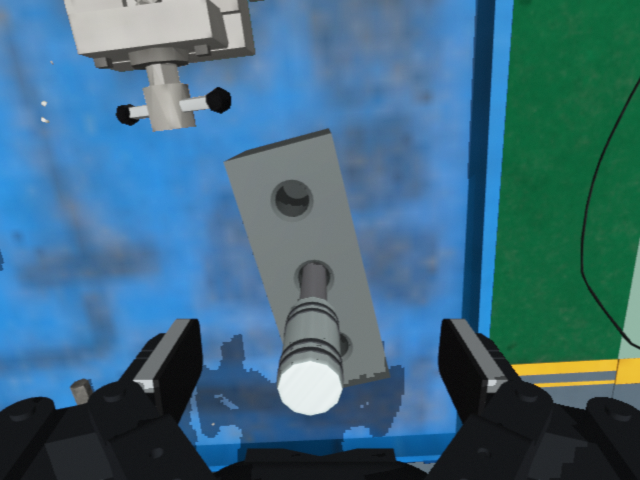

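The rod is between the fingers, with its handle top at (311,388). Closing.

Call:
{"op": "carry_out", "data": {
  "commands": [
    [[-0.05,0,0,0,0,0,60],[-0.05,0,0,0,0,0,35],[-0.05,0,0,0,0,0,10],[-0.05,0,0,0,0,0,10],[-0.05,0,0,0,0,0,10]]
  ],
  "force": 60
}}

```text
t: 2.35
tcp_pos: [0.4645, -0.286, 0.1091]
tool_rot: [0.707, -0.021, -0.706, -0.021]
force: [0.7, 1.7, 5.9]
finger_gap: 0.219
```

```bash
python3 - <<'E'
from h import *
rel([.4637,-.2862,.104],Rdown(flip=1))
E
```

```text
t 2.35 tcp [ 0.4645 -0.286   0.1091] F [0.7  1.71 5.92] gap 18.7 shift [0.21 0.01 0.03] turn [ 0.04 -0.02 -0.  ]
```

Call:
{"op": "carry_out", "data": {
  "commands": [
    [[-0.4,0,0,0,0,0,10],[-1.2,0,0,0,0,0,10],[-2.4,0,0,0,0,0,10],[-3.6,0,0,0,0,0,10],[-4.4,0,0,0,0,0,10]]
  ]
}}

```text
t: 2.85
tcp_pos: [0.4645, -0.2866, 0.2205]
tool_rot: [0.708, -0.022, -0.706, -0.02]
force: [0.8, 0.4, -0.8]
finger_gap: 0.218
```

```bash
python3 - <<'E'
from h import *
snap('wrist','w3');snap('scene','s3')
rel([.4637,-.2862,.22],Rdown(flip=1))
rel([.4726,-.0290,.22],Rdown(flip=1))
rel([.485,.168,.2],Rdown(flip=1))
E
```

```text
t 2.95 tcp [ 0.4655 -0.2876  0.2213] F [-0.39  0.25 -1.11] gap 18.7 shift [ 0.05 -0.05  0.08] turn [ 0.05 -0.07 -0.06]
t 2.95 tcp [ 0.4655 -0.2876  0.2213] F [-0.39  0.25 -1.11] gap 18.7 shift [-1.000e-02 -1.034e+01  3.200e-01] turn [ 0.05 -0.07 -0.06]
t 2.95 tcp [ 0.4655 -0.2876  0.2213] F [-0.39  0.25 -1.11] gap 18.7 shift [  0.75 -18.24   0.29] turn [ 0.05 -0.07 -0.06]
```

View pics/w3.png

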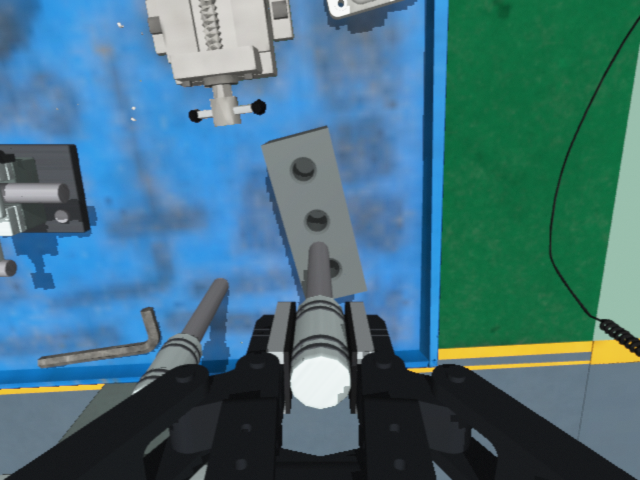

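View pics/s3.png

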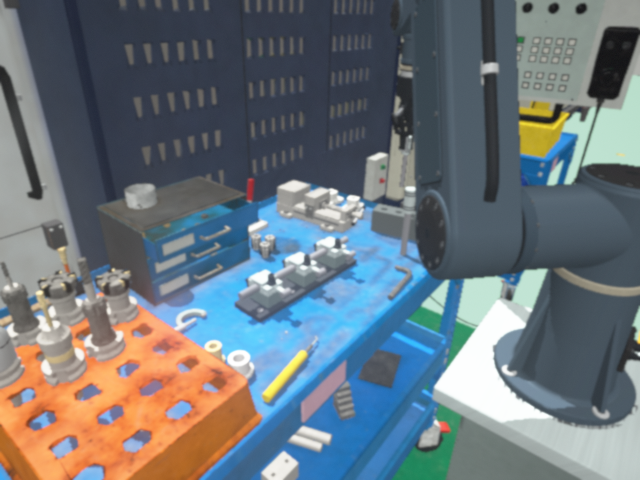

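Call:
{"op": "carry_out", "data": {
  "commands": [
    [[0,-1,0,0,0,0,10],[0,-2.6,0.1,0,0,0,10],[0,-4.4,0.1,0,0,0,10],[0,-6.2,0.2,0,0,0,10],[0,-8,0.2,0,0,0,10]]
  ]
}}

```text
t: 3.45
tcp_pos: [0.4693, -0.0843, 0.2166]
tool_rot: [-0.706, 0.021, 0.708, 0.021]
force: [0.7, -0.8, -0.9]
finger_gap: 0.216
```

Call:
{"op": "carry_out", "data": {
  "commands": [
    [[0,-1.8,0,0,0,0,10],[0,-3.6,0,0,0,0,10],[0,-5.4,0,0,0,0,10],[0,-7,0,0,0,0,10],[0,-8,0,0,0,0,10]]
  ]
}}

```text
t: 3.95
tcp_pos: [0.4811, 0.1162, 0.2166]
tool_rot: [-0.706, 0.02, 0.708, 0.02]
force: [0.2, 0.0, -1.6]
finger_gap: 0.218
```

```bash
python3 - <<'E'
from h import *
snap('wrist','w4')
rel([.485,.168,.22],Rdown(flip=1))
E
```

```text
t 4.0 tcp [0.4813 0.1186 0.2167] F [ 0.97  1.27 -0.4 ] gap 18.1 shift [-0.13 -1.98 -0.04] turn [0.09 0.02 0.03]
```

View pics/w4.png

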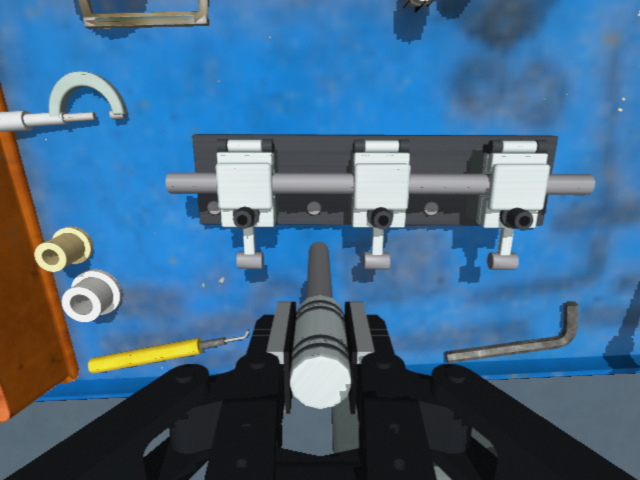

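The wrist view shows all three caps, with bolts near (245,217), (381,217) and (518,217). The rod foot is at about (318,245).

```bash
python3 - <<'E'
from h import *
s=snap('wrist'); im=cv2.cvtColor(s['image'],cv2.COLOR_RGB2BGR)
cv2.imwrite('pics/c4.png',cv2.resize(im[190:275,210:550],None,fx=2.35,fy=2.35,interpolation=cv2.INTER_CUBIC))
import pickle; st=manip.sense(); pickle.dump((s,st),open('s4.pkl','wb'))
a=cv2.resize(im[195:275,225:335],None,fx=7,fy=7,interpolation=cv2.INTER_CUBIC);cv2.imwrite('pics/c4b.png',a)
print(st['tcp_pos'])
E
```

```text
[0.48127171 0.11637634 0.21662163]
```

View pics/c4.png

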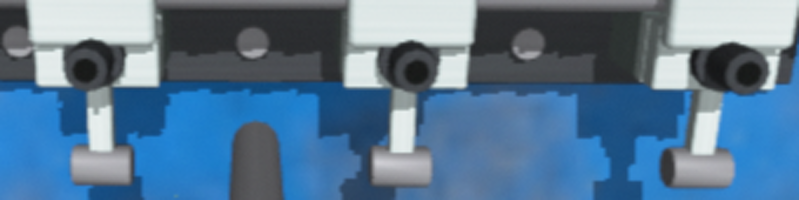

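View pics/c4b.png

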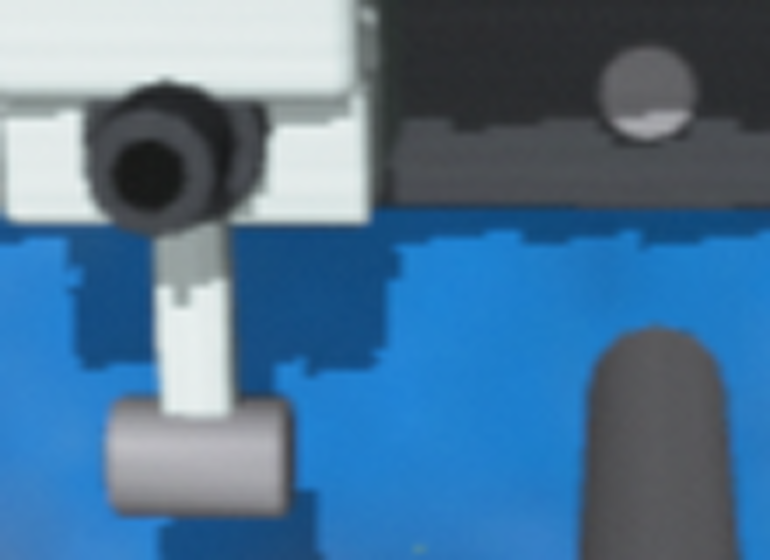

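```bash
python3 - <<'E'
from h import *
import pickle
s,st=pickle.load(open('s4.pkl','rb'))
print('foot',onz(s,225+656/7-.4,195+328/7-.4,st['tcp_pos'][2]-.0935), st['tcp_pos'], ray(s,0,0)[0])
for u,v in [(246.1,220),(386.2,219.8),(527.4,220.6)]: print('bolt',onz(s,u-.4,v-.4,.076))
for u,v in [(210+102/2.35,190+165/2.35),(210+401/2.35,190+167/2.35),(210+698/2.35,190+168/2.35)]: print('bar',onz(s,u-.3,v-.3,.055))
for z in (.0,.1): pass
# rod lean: axis upper under handle
print(onz(s,320,380,st['tcp_pos'][2]+.0365))
E
```

```text
foot [0.4854319  0.1189295  0.12312163] [0.48127171 0.11637634 0.21662163] [0.55955238 0.11309793 0.35946888]
bolt [0.48972998 0.17061506 0.076     ]
bolt [0.48437851 0.07138872 0.076     ]
bolt [ 0.4782612  -0.02845527  0.076     ]
bar [0.45170839 0.17268311 0.055     ]
bar [0.4454943  0.07283495 0.055     ]
bar [ 0.43967851 -0.02626276  0.055     ]
[0.4822186  0.11773318 0.25312163]
```

Call:
{"op": "carry_out", "data": {
  "commands": [
    [[0,-0.7,-0.1,0,0,0,10],[0,-1.5,-0.2,0,0,0,10],[0,-2.1,-0.28,0,0,0,10],[0.5,-2.1,-0.28,0,0,0,10],[1.0,-2.1,-0.28,0,0,0,10]]
  ]
}}

```text
t: 4.55
tcp_pos: [0.4926, 0.1654, 0.1921]
tool_rot: [0.707, -0.021, -0.707, -0.02]
force: [-0.3, -0.0, -1.8]
finger_gap: 0.22
```

```bash
python3 - <<'E'
from h import *
s=snap('wrist'); im=cv2.cvtColor(s['image'],cv2.COLOR_RGB2BGR)
cv2.imwrite('pics/c5.png',cv2.resize(im[170:330,250:400],None,fx=4,fy=3.7,interpolation=cv2.INTER_CUBIC))
rel([.485,.168,.22],Rdown(flip=1))
s=snap('scene'); im=cv2.cvtColor(s['image'],cv2.COLOR_RGB2BGR)
cv2.imwrite('pics/c5s.png',cv2.resize(im[220:330,210:370],None,fx=5,fy=5,interpolation=cv2.INTER_CUBIC))
E
```

```text
t 4.6 tcp [0.4909 0.1649 0.19  ] F [-0.52  0.41 -1.4 ] gap 18.6 shift [-1.2  -0.11  0.25] turn [ 0.05  0.05 -0.01]
```

View pics/c5.png

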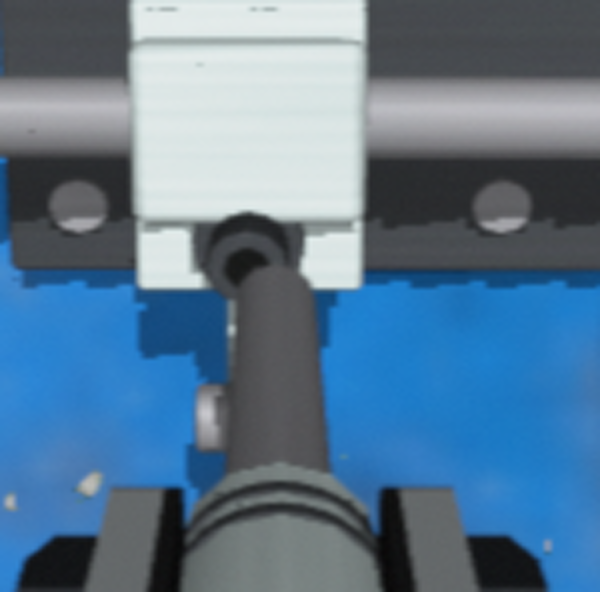

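View pics/c5s.png

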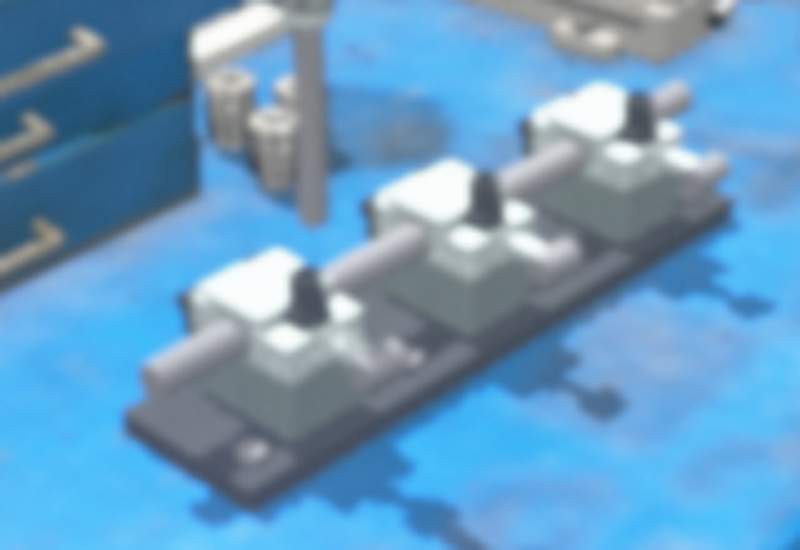

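```bash
python3 - <<'E'
from h import *
s=manip.snapshot('wrist'); st=manip.sense()
b=onz(s,250+246/4-.4,170+265/3.7-.4,.076); f=onz(s,250+276/4-.4,170+263/3.7-.4,st['tcp_pos'][2]-.0935)-[.006,0,0]
R0=R.from_quat(st['tool_rot']).as_matrix()
print(b,f,(b-f),R0.T@(b-f)/.025, st['tcp_pos'],st['force'])
E
```

```text
[0.48848548 0.16997869 0.076     ] [0.48951828 0.16458526 0.09807092] [-0.00103279  0.00539342 -0.02207092] [ 0.88281251 -0.21365265  0.05142806] [0.49161861 0.16491355 0.19157092] [-0.07769147 -0.80699434 -0.68566665]
```

Call:
{"op": "carry_out", "data": {
  "commands": [
    [[0,-0.2,0.05,0,0,0,10],[0.2,-0.2,0.05,0,0,0,10],[0.4,-0.2,0.05,0,0,0,10],[0.6,-0.2,0.05,0,0,0,10],[0.7,-0.2,0.05,0,0,0,10]]
  ]
}}

```text
t: 5.2
tcp_pos: [0.4911, 0.1705, 0.1745]
tool_rot: [-0.706, 0.021, 0.707, 0.021]
force: [-0.8, 0.4, -1.2]
finger_gap: 0.216
```

```bash
python3 - <<'E'
from h import *
s=snap('wrist'); im=cv2.cvtColor(s['image'],cv2.COLOR_RGB2BGR)
cv2.imwrite('pics/c6.png',cv2.resize(im[170:330,250:400],None,fx=4,fy=3.7,interpolation=cv2.INTER_CUBIC))
for i in range(3):
    st=manip.sense();print(st['tcp_pos'],st['force']); manip.snapshot('top')
E
```

```text
[0.49103013 0.17042524 0.1742495 ] [ 0.09469969 -1.02270331 -1.44455494]
[0.49114511 0.17045661 0.17453344] [-0.26007474  0.69020289 -0.89400886]
[0.49133873 0.17050557 0.1747722 ] [ 0.09019932 -0.60767496 -0.42061397]
```

View pics/c6.png

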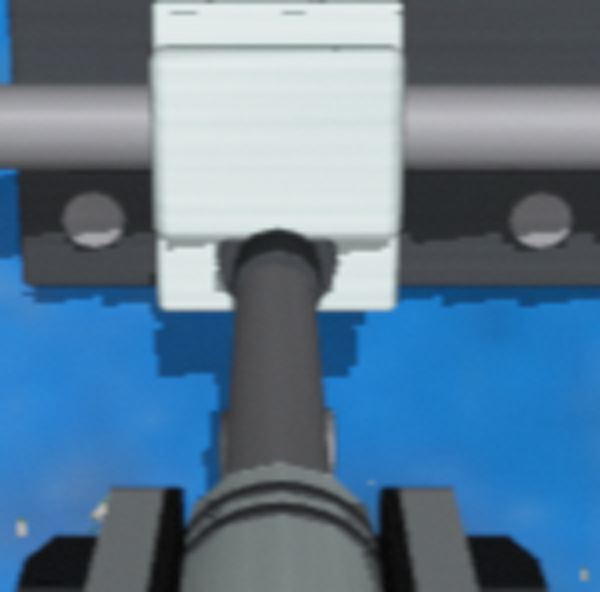

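Call:
{"op": "carry_out", "data": {
  "commands": [
    [[0.1,0,0,0,0,0,10],[0.15,0,0,0,0,0,10],[0.2,0,0,0,0,0,10],[0.25,0,0,0,0,0,10],[0.3,0,0,0,0,0,10]]
  ]
}}

```text
t: 5.9
tcp_pos: [0.4916, 0.1706, 0.1676]
tool_rot: [0.707, -0.021, -0.707, -0.021]
force: [-0.8, -0.3, 1.3]
finger_gap: 0.219
```

```bash
python3 - <<'E'
from h import *
for i in range(3):
    st=manip.sense();print(st['tcp_pos'],st['force'],st['ft_torque']); manip.snapshot('top')
E
```

```text
[0.49157124 0.17055676 0.16764626] [-0.7598024  -0.30837982  1.29968245] [-0.07703827  0.05408461  0.00866514]
[0.49150072 0.17055327 0.16750002] [ 0.42471895 -0.3949274   1.02409208] [ 0.04302231  0.03768576 -0.008906  ]
[0.49156687 0.17057788 0.16760152] [-0.22055755 -0.81934233  0.77652868] [-0.01742871  0.03498839 -0.0376325 ]
```

Call:
{"op": "carry_out", "data": {
  "commands": [
    [[0.04,0,0,0,0,0,10],[0.08,0,0,0,0,0,10],[0.12,0,0,0,0,0,10],[0.12,0,0,0,0,0,10],[0.12,0,0,0,0,0,10]]
  ]
}}

```text
t: 6.55
tcp_pos: [0.4915, 0.1706, 0.1646]
tool_rot: [0.707, -0.021, -0.707, -0.021]
force: [-1.0, -0.1, 1.9]
finger_gap: 0.222
```

```bash
python3 - <<'E'
from h import *
for i in range(3):
    st=manip.sense();print(st['tcp_pos'],st['force'],st['ft_torque']); s=snap('wrist')
im=cv2.cvtColor(s['image'],cv2.COLOR_RGB2BGR)
cv2.imwrite('pics/c7.png',cv2.resize(im[170:330,250:400],None,fx=4,fy=3.7,interpolation=cv2.INTER_CUBIC))
E
```

```text
[0.49154375 0.17057533 0.16459624] [-0.95186883 -0.10221405  1.87883345] [-0.06576012  0.02096486  0.03013293]
[0.49154857 0.1705489  0.16460466] [-0.93840609 -0.03973791  1.85119646] [-0.04765824  0.07287618  0.04117086]
[0.49156611 0.17057915 0.16462018] [0.03655132 0.21819847 1.8832407 ] [-0.01839803  0.03787328 -0.06117618]
```

View pics/c7.png

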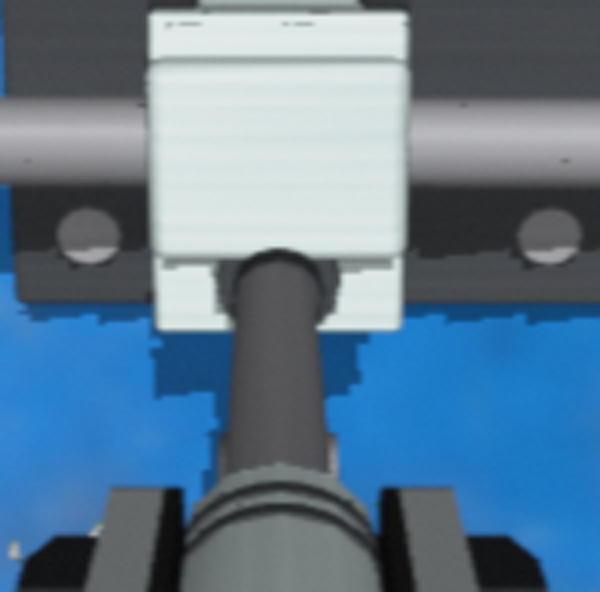

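Call:
{"op": "carry_out", "data": {
  "commands": [
    [[0.06,0,0,0,0,0,10],[0.12,0,0,0,0,0,10],[0.18,0,0,0,0,0,10],[0.18,0,0,0,0,0,10],[0.18,0,0,0,0,0,10]]
  ]
}}

```text
t: 7.2
tcp_pos: [0.4926, 0.1707, 0.1635]
tool_rot: [0.708, -0.021, -0.706, -0.021]
force: [-4.1, -1.1, 23.1]
finger_gap: 0.213
```

```bash
python3 - <<'E'
from h import *
for i in range(3):
    st=manip.sense();print(st['tcp_pos'],st['force'],st['ft_torque']); s=snap('wrist')
E
```

```text
[0.49261172 0.17068054 0.16345326] [-4.08867428 -1.08159176 23.1414248 ] [-0.25901375  1.07619732 -0.03097726]
[0.49261509 0.17064443 0.16345599] [-3.7707042  -0.95484194 22.90924874] [-0.22116668  1.07356756  0.04227697]
[0.49260415 0.17067508 0.16346297] [-4.32983248 -0.90299201 23.45660719] [-0.19104038  1.03417556  0.02007865]
```

The left bolt gave 6 mm at low force and then hit a stop, so it is the loose one. I'll still tap the other two.

Call:
{"op": "carry_out", "data": {
  "commands": [
    [[-0.3,0,0,0,0,0,10],[-0.8,0,0,0,0,0,10],[-1.2,0,0,0,0,0,10],[-1.2,1,0,0,0,0,10],[-1.2,2.5,0,0,0,0,10]]
  ]
}}

```text
t: 7.85
tcp_pos: [0.4881, 0.1088, 0.1903]
tool_rot: [0.707, -0.019, -0.706, -0.02]
force: [0.7, 0.2, -1.6]
finger_gap: 0.222
```

Call:
{"op": "carry_out", "data": {
  "commands": [
    [[0,0.8,0,0,0,0,10],[0,1.4,0,0,0,0,10],[0,1.5,0,0,0,0,10],[0.2,1.5,0,0,0,0,10],[0.3,1.5,0,0,0,0,10]]
  ]
}}

```text
t: 8.35
tcp_pos: [0.4854, 0.0714, 0.182]
tool_rot: [-0.707, 0.021, 0.707, 0.021]
force: [-0.0, -0.1, -1.5]
finger_gap: 0.217
```

```bash
python3 - <<'E'
from h import *
s=snap('wrist'); im=cv2.cvtColor(s['image'],cv2.COLOR_RGB2BGR)
cv2.imwrite('pics/c8.png',cv2.resize(im[170:330,250:400],None,fx=4,fy=3.7,interpolation=cv2.INTER_CUBIC))
rel([.484,.0707,.175],Rdown(flip=1))
E
```

```text
t 8.4 tcp [0.485  0.0715 0.1817] F [-0.6   0.09 -0.88] gap 18.5 shift [0.27 0.03 0.04] turn [0.06 0.02 0.  ]
```

View pics/c8.png

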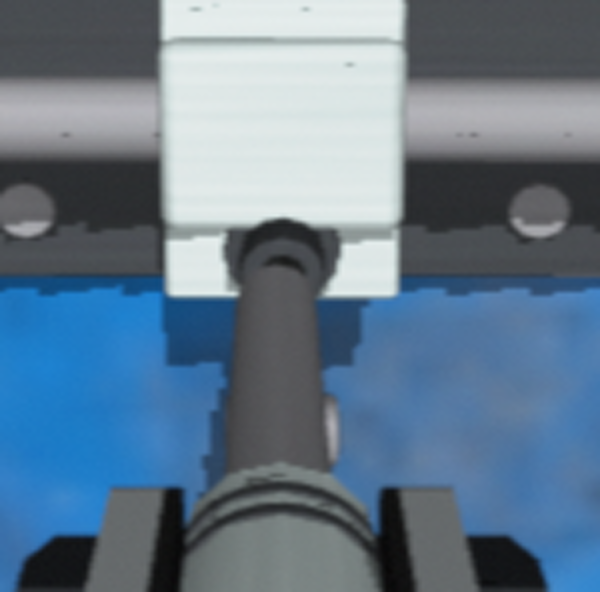

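Call:
{"op": "carry_out", "data": {
  "commands": [
    [[0.2,0.03,0,0,0,0,10],[0.36,0.03,0,0,0,0,10],[0.44,0.03,0,0,0,0,10],[0.5,0.03,0,0,0,0,10],[0.56,0.03,0,0,0,0,10]]
  ]
}}

```text
t: 8.9
tcp_pos: [0.4861, 0.0702, 0.1697]
tool_rot: [0.707, -0.021, -0.706, -0.021]
force: [-2.3, 0.7, 18.4]
finger_gap: 0.22
```

```bash
python3 - <<'E'
from h import *
for i in range(2):
    st=manip.sense();print(st['tcp_pos'],st['force'],st['ft_torque']); s=snap('wrist')
E
```

```text
[0.48612205 0.07017708 0.16972626] [-2.26620944  0.71484413 18.44102638] [ 0.15201024  0.71685476 -0.01228278]
[0.48609219 0.07014826 0.16990807] [-2.40828038  0.64800961 10.62920794] [ 0.14849255  0.62427836 -0.04465879]
```

The middle bolt is tight: 11–18 N with the TCP stuck at 0.170. Next the right one.

Call:
{"op": "carry_out", "data": {
  "commands": [
    [[-0.3,0,0,0,0,0,10],[-0.7,0,0,0,0,0,10],[-1.0,0,0,0,0,0,10],[-1.0,1,0,0,0,0,10],[-1.0,2.5,0,0,0,0,10]]
  ]
}}

```text
t: 9.5
tcp_pos: [0.4823, 0.0082, 0.1944]
tool_rot: [0.707, -0.019, -0.706, -0.02]
force: [1.2, 0.4, -1.3]
finger_gap: 0.218
```

Call:
{"op": "carry_out", "data": {
  "commands": [
    [[0,0.8,0,0,0,0,10],[0,1.4,0,0,0,0,10],[0,1.5,0,0,0,0,10],[0.2,1.5,0,0,0,0,10],[0.4,1.5,0,0,0,0,10]]
  ]
}}

```text
t: 10.0
tcp_pos: [0.4797, -0.0292, 0.1834]
tool_rot: [0.707, -0.021, -0.707, -0.021]
force: [0.1, -1.0, -0.6]
finger_gap: 0.216
```

```bash
python3 - <<'E'
from h import *
s=snap('wrist'); im=cv2.cvtColor(s['image'],cv2.COLOR_RGB2BGR)
cv2.imwrite('pics/c9.png',cv2.resize(im[170:330,250:400],None,fx=4,fy=3.7,interpolation=cv2.INTER_CUBIC))
rel([.479,-.0293,.175],Rdown(flip=1))
E
```

```text
t 10.05 tcp [ 0.479  -0.0289  0.1825] F [-0.78 -0.21 -1.88] gap 18.6 shift [ 0.3   0.02 -0.  ] turn [0.06 0.02 0.01]
```

View pics/c9.png

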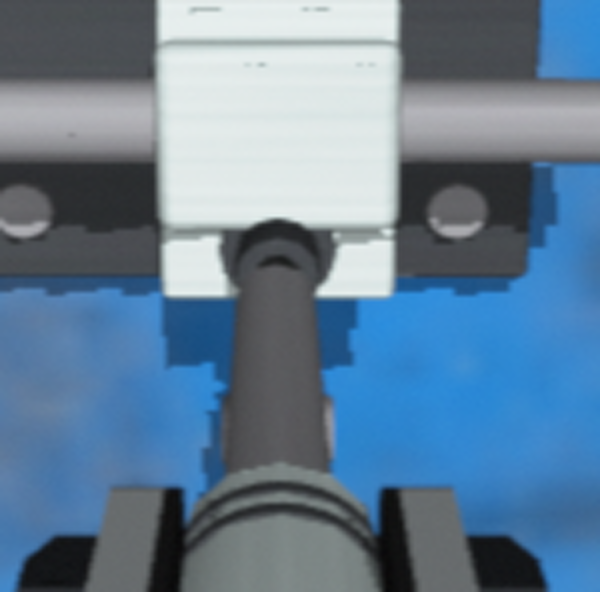

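The rod is aligned over the right bolt at about (319,242).

Call:
{"op": "carry_out", "data": {
  "commands": [
    [[0.2,0,0,0,0,0,10],[0.38,0,0,0,0,0,10],[0.46,0,0,0,0,0,10],[0.53,0,0,0,0,0,10],[0.6,0,0,0,0,0,10]]
  ]
}}

```text
t: 10.55
tcp_pos: [0.4803, -0.0297, 0.1697]
tool_rot: [0.707, -0.021, -0.706, -0.021]
force: [-2.0, 0.5, 19.8]
finger_gap: 0.216
```

```bash
python3 - <<'E'
from h import *
for i in range(2):
    st=manip.sense();print(st['tcp_pos'],st['force'],st['ft_torque']); s=snap('wrist')
E
```

```text
[ 0.48033866 -0.02972612  0.16966579] [-2.00764291  0.54732253 19.78011164] [ 0.4104006   0.64317719 -0.0141538 ]
[ 0.48031117 -0.02974036  0.16987961] [-2.0205076   1.57256155 11.34129992] [ 0.26546497  0.57667059 -0.02322841]
```

Call:
{"op": "carry_out", "data": {
  "commands": [
    [[-0.4,0,0,0,0,0,10],[-1.2,0,0,0,0,0,10],[-1.8,0.6,0,0,0,0,10],[-1.8,2,0,0,0,0,10],[-1.8,3.8,0,0,0,0,10]]
  ]
}}

```text
t: 11.15
tcp_pos: [0.4745, -0.1246, 0.2147]
tool_rot: [0.708, -0.02, -0.706, -0.019]
force: [0.6, -0.8, -0.9]
finger_gap: 0.217
```

Call:
{"op": "carry_out", "data": {
  "commands": [
    [[0,1.7,0,0,0,0,10],[0,3.4,0,0,0,0,10],[0,5,0,0,0,0,10],[0,6.1,0,0,0,0,10],[0,6.4,0,0,0,0,10]]
  ]
}}

```text
t: 11.65
tcp_pos: [0.4649, -0.2881, 0.2139]
tool_rot: [0.707, -0.023, -0.706, -0.021]
force: [-0.3, 0.4, -1.1]
finger_gap: 0.218
```

```bash
python3 - <<'E'
from h import *
s=snap('wrist','w10')
rel([.4645,-.2864,.18],Rdown(flip=1))
s=snap('wrist','w10')
rel([.4645,-.2864,.18],Rdown(flip=1))
E
```

```text
t 11.7 tcp [ 0.4648 -0.2874  0.2138] F [ 0.36 -0.4  -0.92] gap 18.4 shift [ 1.35 -0.04  0.02] turn [ 0.01 -0.01 -0.02]
t 11.75 tcp [ 0.4646 -0.2853  0.2136] F [-0.52 -0.26 -0.21] gap 18.6 shift [1.34 0.04 0.  ] turn [ 0.02 -0.    0.  ]
```

View pics/w10.png

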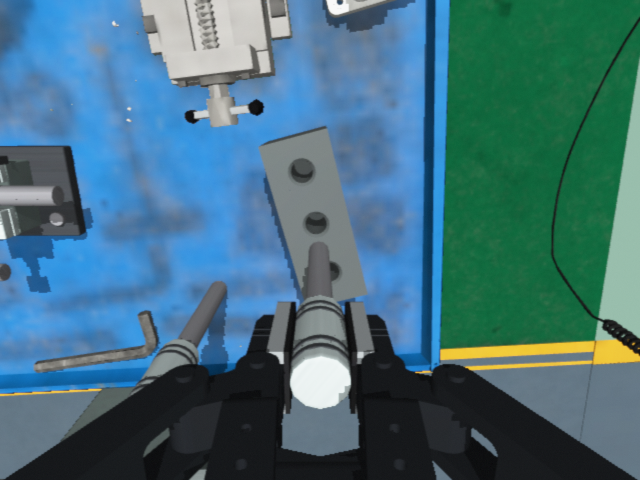

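The rod is held above the rack. The middle hole is at (316,222) and the rod foot at about (318,243). I'll descend to 10 mm above the mouth and look again.

Call:
{"op": "carry_out", "data": {
  "commands": [
    [[0.5,0,0,0,0,0,10],[1,0,0,0,0,0,10],[1.6,0,0,0,0,0,10],[1.9,0,0,0,0,0,10],[1.9,0,0,0,0,0,10]]
  ]
}}

```text
t: 12.25
tcp_pos: [0.4639, -0.2825, 0.1642]
tool_rot: [-0.706, 0.019, 0.708, 0.021]
force: [-0.3, -0.1, -0.3]
finger_gap: 0.217
```

```bash
python3 - <<'E'
from h import *
s=snap('wrist'); im=cv2.cvtColor(s['image'],cv2.COLOR_RGB2BGR)
cv2.imwrite('pics/c11.png',cv2.resize(im[150:310,250:400],None,fx=4,fy=3.7,interpolation=cv2.INTER_CUBIC))
rel([.4645,-.2864,.15],Rdown(flip=1))
E
```

```text
t 12.3 tcp [ 0.4644 -0.2832  0.1651] F [ 0.91  0.66 -1.08] gap 18.6 shift [ 0.6   0.13 -0.01] turn [0.06 0.02 0.02]
```

View pics/c11.png

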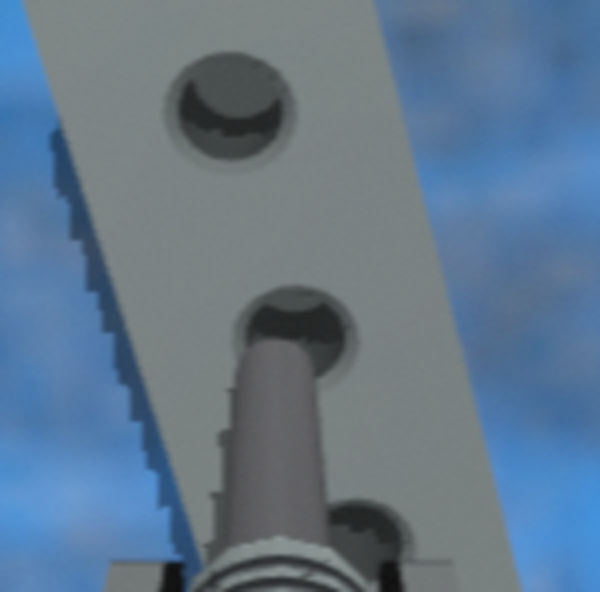

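```bash
python3 - <<'E'
from h import *
s=manip.snapshot('wrist'); st=manip.sense()
u=lambda x,y:(250+x/4-.4,150+y/3.7-.4)
h0=onz(s,*u(231,111),.06);h1=onz(s,*u(296,342),.06); f=onz(s,*u(276,339),st['tcp_pos'][2]-.0935)-[.006,0,0]
R0=R.from_quat(st['tool_rot']).as_matrix()
print(h0,h1,f,R0.T@(h1-f)/.025, st['tcp_pos'])
E
```

```text
[ 0.50428883 -0.27847864  0.06      ] [ 0.46436766 -0.28605086  0.06      ] [ 0.46294596 -0.2832218   0.07232241] [ 0.49282264  0.10988918 -0.06353625] [ 0.46486393 -0.28383365  0.16582241]
```

Call:
{"op": "carry_out", "data": {
  "commands": [
    [[0,0.11,-0.06,0,0,0,10],[0,0.11,-0.06,0,0,0,10],[0.25,0.11,-0.06,0,0,0,10],[0.5,0.11,-0.06,0,0,0,10],[0.75,0.11,-0.06,0,0,0,10]]
  ]
}}

```text
t: 12.85
tcp_pos: [0.4659, -0.2871, 0.1468]
tool_rot: [-0.707, 0.021, 0.707, 0.021]
force: [0.0, 0.0, -2.2]
finger_gap: 0.22
```

```bash
python3 - <<'E'
from h import *
s=snap('wrist'); im=cv2.cvtColor(s['image'],cv2.COLOR_RGB2BGR)
cv2.imwrite('pics/c12.png',cv2.resize(im[170:330,250:400],None,fx=4,fy=3.7,interpolation=cv2.INTER_CUBIC))
rel([.4645,-.2864,.1085],Rdown(flip=1))
E
```

```text
t 12.9 tcp [ 0.4653 -0.2866  0.1457] F [ 0.42  0.56 -0.93] gap 18.4 shift [ 1.49 -0.    0.03] turn [0.05 0.02 0.02]
```

View pics/c12.png

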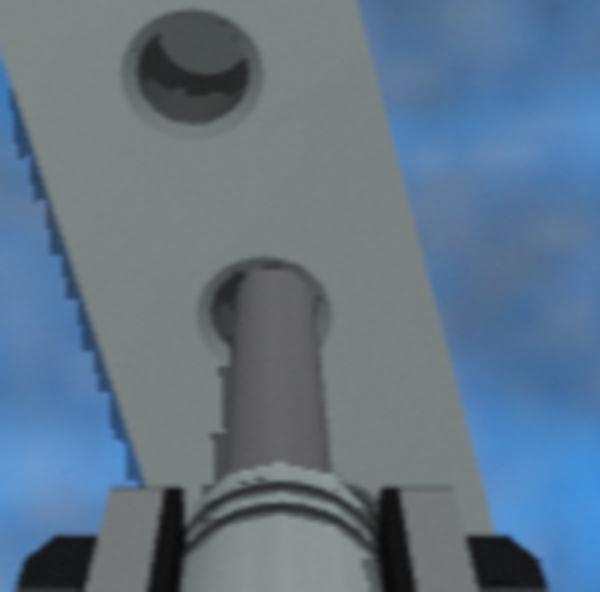

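Call:
{"op": "carry_out", "data": {
  "commands": [
    [[0.25,-0.05,0.02,0,0,0,10],[0.5,-0.05,0.02,0,0,0,10],[0.8,-0.05,0.02,0,0,0,10],[1.1,-0.05,0.02,0,0,0,10],[1.35,-0.05,0.02,0,0,0,10]]
  ]
}}

```text
t: 13.4
tcp_pos: [0.4655, -0.2858, 0.1127]
tool_rot: [-0.707, 0.021, 0.707, 0.021]
force: [0.0, 0.3, -0.8]
finger_gap: 0.219
```

```bash
python3 - <<'E'
from h import *
rel([.4645,-.2864,.1085],Rdown(flip=1)); snap('wrist'); rel([.4645,-.2864,.1085],Rdown(flip=1))
E
```

```text
t 13.4 tcp [ 0.4655 -0.2858  0.1127] F [ 0.    0.33 -0.82] gap 18.7 shift [0.17 0.03 0.04] turn [0.05 0.01 0.01]
t 13.45 tcp [ 0.465  -0.2855  0.1119] F [-0.64  1.19 -1.7 ] gap 18.5 shift [0.14 0.04 0.02] turn [0.05 0.02 0.02]
```

Call:
{"op": "carry_out", "data": {
  "commands": [
    [[0.05,0.02,0,0,0,0,10],[0.1,0.02,0,0,0,0,10],[0.15,0.02,0,0,0,0,10],[0.18,0.02,0,0,0,0,10],[0.18,0.02,0,0,0,0,10]]
  ]
}}

```text
t: 13.95
tcp_pos: [0.4657, -0.2865, 0.1093]
tool_rot: [0.707, -0.021, -0.707, -0.021]
force: [-0.4, 0.0, -1.1]
finger_gap: 0.216
```

```bash
python3 - <<'E'
from h import *
rel([.4645,-.2864,.1085],Rdown(flip=1)); snap('wrist'); rel([.4645,-.2864,.1085],Rdown(flip=1))
E
```

```text
t 13.95 tcp [ 0.4657 -0.2865  0.1093] F [-0.39  0.04 -1.13] gap 18.5 shift [ 0.03 -0.    0.05] turn [ 0.05 -0.   -0.  ]
t 14.0 tcp [ 0.4657 -0.2865  0.1092] F [-0.22  0.22 -0.27] gap 18.4 shift [ 0.03 -0.    0.05] turn [ 0.05 -0.   -0.  ]
```

Call:
{"op": "carry_out", "data": {
  "commands": [
    [[0.03,0,0,0,0,0,10],[0.06,0,0,0,0,0,10],[0.08,0,0,0,0,0,10],[0.08,0,0,0,0,0,10],[0.08,0,0,0,0,0,10]]
  ]
}}

```text
t: 14.5
tcp_pos: [0.4661, -0.2867, 0.1091]
tool_rot: [0.707, -0.021, -0.706, -0.02]
force: [-1.5, 2.0, 12.5]
finger_gap: 0.215
```

```bash
python3 - <<'E'
from h import *
rel([.4645,-.2864,.1085],Rdown(flip=1)); snap('wrist'); rel([.4645,-.2864,.1085],Rdown(flip=1))
E
```

```text
t 14.5 tcp [ 0.4661 -0.2867  0.1091] F [-1.5   2.   12.52] gap 18.4 shift [ 0.02 -0.01  0.07] turn [ 0.05 -0.02 -0.01]
t 14.55 tcp [ 0.4662 -0.2867  0.1091] F [-1.09  2.46 11.56] gap 18.4 shift [ 0.02 -0.01  0.07] turn [ 0.05 -0.02 -0.01]
```

The rod is on the hole's bottom, with 12 N at the wrist. Releasing, then lifting clear.

Call:
{"op": "carry_out", "data": {
  "commands": [
    [[-0.06,0,0,0,0,0,10],[-0.06,0,0,0,0,0,25],[-0.06,0,0,0,0,0,45],[-0.06,0,0,0,0,0,70],[-0.06,0,0,0,0,0,85]]
  ]
}}

```text
t: 15.05
tcp_pos: [0.4655, -0.2864, 0.1083]
tool_rot: [-0.707, 0.021, 0.707, 0.021]
force: [-0.2, -0.2, -0.4]
finger_gap: 0.794
```

Call:
{"op": "carry_out", "data": {
  "commands": [
    [[0,0,0,0,0,0,85],[-0.5,0,0,0,0,0,85],[-1.6,0,0,0,0,0,85],[-3.2,0,0,0,0,0,85],[-4.6,0,0,0,0,0,85]]
  ]
}}

```text
t: 15.55
tcp_pos: [0.4657, -0.2865, 0.2258]
tool_rot: [0.707, -0.021, -0.707, -0.021]
force: [0.6, 0.1, -0.3]
finger_gap: 0.996
```

```bash
python3 - <<'E'
from h import *
s=snap('wrist','w13')
rel([.4517,.1727,.2],Rdown(flip=1))
E
```

```text
t 15.6 tcp [ 0.4685 -0.2889  0.2318] F [ 1.28 -1.13  3.74] gap 84.9 shift [  1.11 -18.4    1.76] turn [ 0.05 -0.11 -0.09]
```

View pics/w13.png

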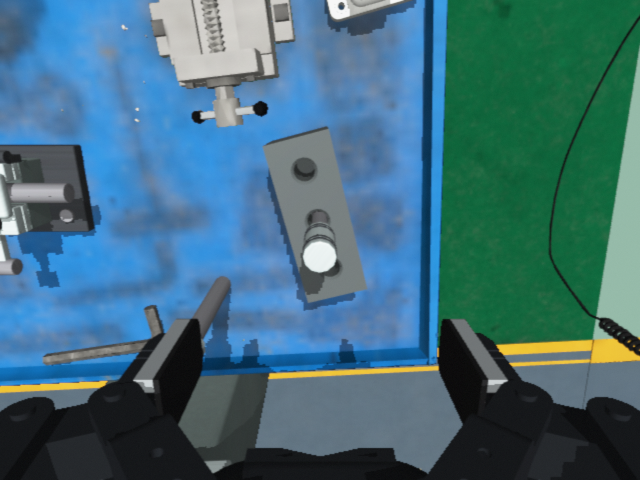

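The rod stands upright in the middle hole, handle top at (319,256), as at the start. Now to the left cap's bar.

Call:
{"op": "carry_out", "data": {
  "commands": [
    [[0,-1,0,0,0,0,60],[0,-2.7,0,0,0,0,60],[0,-4.5,0,0,0,0,60],[0,-6.3,0.1,0,0,0,60],[0,-8.1,0.3,0,0,0,60]]
  ]
}}

```text
t: 16.1
tcp_pos: [0.4702, -0.0824, 0.2243]
tool_rot: [0.707, -0.021, -0.706, -0.021]
force: [-0.7, 0.4, 0.6]
finger_gap: 0.705
```

Call:
{"op": "carry_out", "data": {
  "commands": [
    [[0,-1.8,0.4,0,0,0,60],[0,-3.6,0.8,0,0,0,60],[0,-5.4,1.2,0,0,0,60],[0,-7.2,1.4,0,0,0,60],[0,-8.8,1.4,0,0,0,60]]
  ]
}}

```text
t: 16.6
tcp_pos: [0.4469, 0.1399, 0.2244]
tool_rot: [0.707, -0.02, -0.707, -0.021]
force: [1.7, -0.0, -0.0]
finger_gap: 0.701
```

```bash
python3 - <<'E'
from h import *
s=snap('wrist','w14')
rel([.4517,.1727,.1],Rdown(flip=1))
E
```

```text
t 16.65 tcp [0.4475 0.1448 0.2246] F [0.68 3.35 0.22] gap 60.1 shift [ 4.99 -1.1  -0.09] turn [ 0.09 -0.02  0.05]
```

View pics/w14.png

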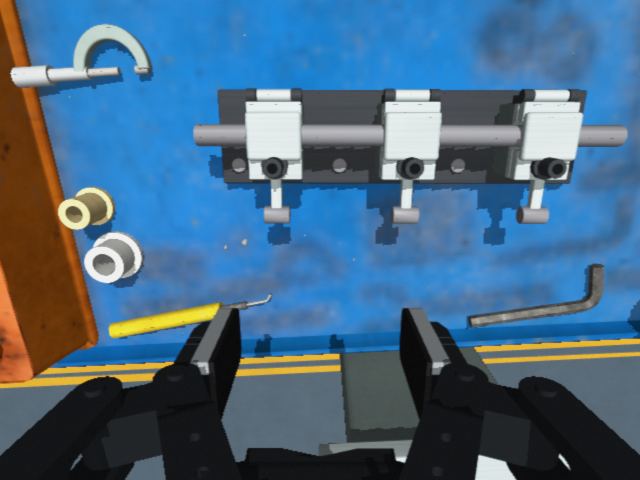

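```bash
python3 - <<'E'
from h import *
s=manip.snapshot('wrist')
b=onz(s,276.5,214,.056); b2=onz(s,406,214,.056);b3=onz(s,533,215,.056); print(b,b2,b3)
rel([b[0],b[1],.1],Rdown(flip=1))
E
```

```text
[0.4528953  0.17831881 0.056     ] [0.44738412 0.07804717 0.056     ] [ 0.44119587 -0.02007056  0.056     ]
t 16.7 tcp [0.4477 0.1419 0.2244] F [ 0.23 -0.96  0.26] gap 59.8 shift [ 4.98 -1.46 -0.12] turn [ 0.12 -0.02  0.02]
```

Call:
{"op": "carry_out", "data": {
  "commands": [
    [[0,-0.7,0,0,0,0,60],[0,-1.3,-0.1,0,0,0,60],[1,-1.3,-0.1,0,0,0,60],[2.5,-1.3,-0.1,0,0,0,60],[3.2,-1.3,-0.1,0,0,0,60]]
  ]
}}

```text
t: 17.2
tcp_pos: [0.4513, 0.1693, 0.142]
tool_rot: [-0.706, 0.021, 0.708, 0.021]
force: [-1.0, -0.5, 0.9]
finger_gap: 0.705
```

```bash
python3 - <<'E'
from h import *
manip.snapshot('top'); manip.snapshot('top')
s=snap('wrist','w15')
rel([.4517,.1737,.034],Rdown(flip=1))
E
```

```text
t 17.35 tcp [0.452  0.1693 0.1431] F [ 0.17 -0.23  0.15] gap 60.2 shift [ 4.37 -0.18  0.01] turn [ 0.04  0.02 -0.01]
```

View pics/w15.png

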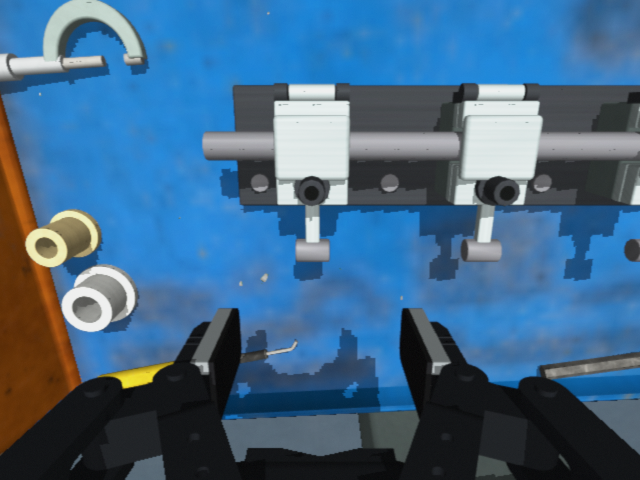

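```bash
python3 - <<'E'
from h import *
s=manip.snapshot('wrist')
print(onz(s,312.5,251,.056),onz(s,481.5,251,.056), onz(s,312,188,.076))
# hinge pos est
rel([.4517,.1737,.034],Rdown(flip=1))
E
```

```text
[0.4524132  0.17295795 0.056     ] [0.44640958 0.07351384 0.056     ] [0.49326442 0.1701937  0.076     ]
t 17.4 tcp [0.4529 0.1696 0.144 ] F [-0.08 -0.68  0.14] gap 60.0 shift [ 4.4  -0.16  0.06] turn [ 0.04 -0.   -0.  ]
```

Call:
{"op": "carry_out", "data": {
  "commands": [
    [[0.4,-0.15,0.02,0,0,0,60],[1.4,-0.15,0.02,0,0,0,60],[2.6,-0.15,0.02,0,0,0,60],[3.6,-0.15,0.02,0,0,0,60],[4.2,-0.15,0.02,0,0,0,60]]
  ]
}}

```text
t: 17.9
tcp_pos: [0.4523, 0.174, 0.0376]
tool_rot: [0.707, -0.021, -0.707, -0.021]
force: [-0.1, -0.4, 0.6]
finger_gap: 0.702
```

```bash
python3 - <<'E'
from h import *
manip.snapshot('top'); manip.snapshot('top')
s=snap('wrist','w16')
rel([.4520,.1732,.034],Rdown(flip=1))
E
```

```text
t 18.05 tcp [0.4522 0.1739 0.0384] F [-0.29  0.27 -0.25] gap 60.0 shift [0.17 0.03 0.01] turn [ 0.05  0.01 -0.  ]
```

View pics/w16.png

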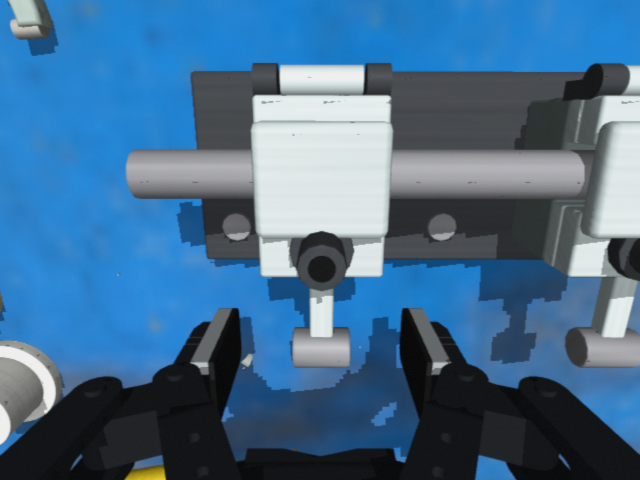

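The bar at (321,347) is centred between the pads. Closing on it.

Call:
{"op": "carry_out", "data": {
  "commands": [
    [[0.15,0,0,0,0,0,60],[0.17,0,0,0,0,0,45],[0.17,0,0,0,0,0,30],[0.17,0,0,0,0,0,10],[0.17,0,0,0,0,0,10]]
  ],
  "force": 60
}}

```text
t: 18.55
tcp_pos: [0.4525, 0.1736, 0.0351]
tool_rot: [0.707, -0.021, -0.706, -0.02]
force: [0.1, -2.2, 6.3]
finger_gap: 0.218
```

Call:
{"op": "carry_out", "data": {
  "commands": [
    [[0,0,0,0,0,0,10],[0,0,0,0,0,0,10],[0,0,0,0,0,0,10],[0,0,0,0,0,0,10],[0,0,0,0,0,0,10]]
  ]
}}

```text
t: 19.05
tcp_pos: [0.4525, 0.1736, 0.0351]
tool_rot: [0.707, -0.021, -0.706, -0.021]
force: [-0.9, -3.4, 6.0]
finger_gap: 0.216
```

```bash
python3 - <<'E'
from h import *
s=snap('wrist','w17')
rel([.4520,.1732,.034],Rdown(flip=1))
E
```

```text
t 19.1 tcp [0.4525 0.1736 0.0351] F [-0.25 -3.44  5.05] gap 18.5 shift [0.04 0.02 0.02] turn [ 0.05 -0.01 -0.  ]
```

View pics/w17.png

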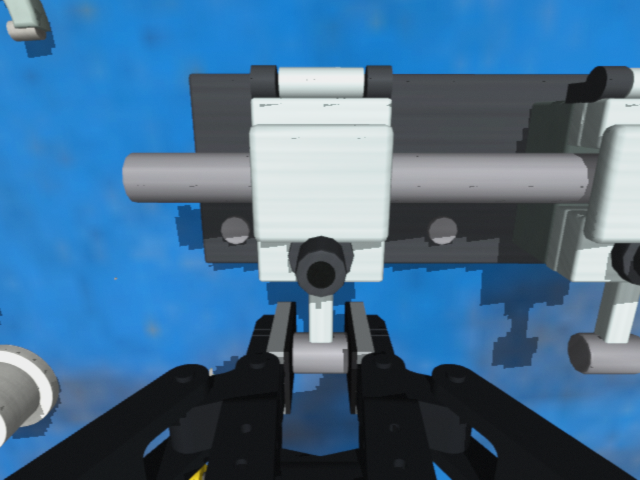

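Call:
{"op": "carry_out", "data": {
  "commands": [
    [[-0.25,0,-0.02,0,0,0,10],[-0.49,0,-0.05,0,0,0,10],[-0.73,0,-0.1,0,0,0,10],[-0.97,0,-0.17,0,0,0,10],[-1.2,0,-0.25,0,0,0,10]]
  ]
}}

```text
t: 19.6
tcp_pos: [0.4587, 0.1732, 0.0646]
tool_rot: [0.707, -0.021, -0.707, -0.021]
force: [3.7, -4.2, -7.6]
finger_gap: 0.213
```

```bash
python3 - <<'E'
from h import *
s=snap('wrist','w18')
rel([.4520,.1732,.034],Rdown(flip=1)); print(manip.sense()['ft_torque'])
E
```

```text
t 19.65 tcp [0.459  0.1732 0.0653] F [ 2.7  -4.09 -6.27] gap 18.6 shift [1.25 0.02 0.28] turn [ 0.05 -0.01 -0.  ]
[-0.6388061   0.01467398 -0.04923273]
```

View pics/w18.png

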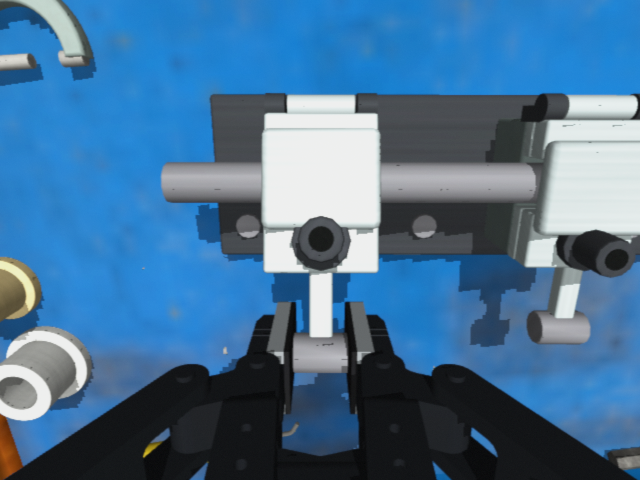

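The cap follows, and it is about 20° open. Continuing.

Call:
{"op": "carry_out", "data": {
  "commands": [
    [[-0.28,0,-0.13,0,0,0,10],[-0.54,0,-0.28,0,0,0,10],[-0.8,0,-0.46,0,0,0,10],[-1.04,0,-0.65,0,0,0,10],[-1.25,0,-0.87,0,0,0,10]]
  ]
}}

```text
t: 20.15
tcp_pos: [0.4791, 0.172, 0.0957]
tool_rot: [-0.706, 0.021, 0.708, 0.02]
force: [1.0, -3.3, -8.5]
finger_gap: 0.216
```

```bash
python3 - <<'E'
from h import *
s=snap('wrist','w19')
rel([.4525,.1736,.0351],Rdown(flip=1)); print(manip.sense()['ft_torque'])
E
```

```text
t 20.2 tcp [0.4801 0.172  0.0965] F [-0.74 -4.61 -4.88] gap 18.5 shift [ 2.46 -0.    1.1 ] turn [ 0.05  0.02 -0.01]
[-0.69319709  0.51818399  0.19846916]
```

View pics/w19.png

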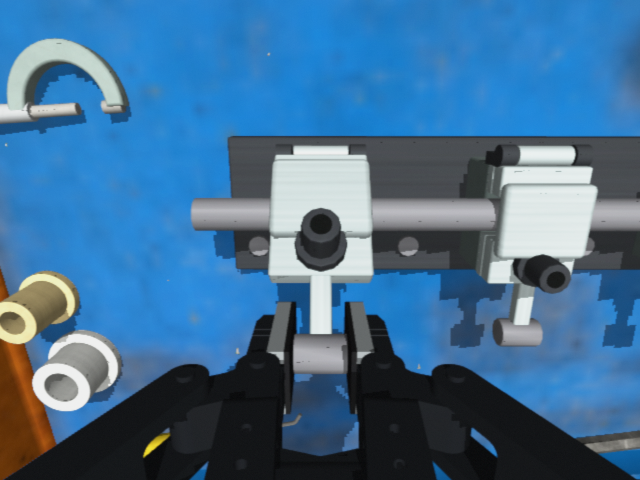

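Call:
{"op": "carry_out", "data": {
  "commands": [
    [[-0.05,0,-0.04,0,0,0,10],[-0.11,0,-0.1,0,0,0,10],[-0.17,0,-0.16,0,0,0,10],[-0.21,0,-0.22,0,0,0,10],[-0.21,0,-0.22,0,0,0,10]]
  ]
}}

```text
t: 20.7
tcp_pos: [0.4847, 0.1717, 0.1005]
tool_rot: [-0.706, 0.021, 0.708, 0.021]
force: [-0.6, -4.7, -8.4]
finger_gap: 0.219
```

```bash
python3 - <<'E'
from h import *
s=snap('wrist','w20')
rel([.4525,.1736,.0351],Rdown(flip=1)); print(manip.sense()['ft_torque'])
s=snap('scene'); im=cv2.cvtColor(s['image'],cv2.COLOR_RGB2BGR)
cv2.imwrite('pics/c20.png',cv2.resize(im[170:330,210:430],None,fx=3.6,fy=3.6,interpolation=cv2.INTER_CUBIC))
s=snap('top','t20')
p=manip.sense()['tcp_pos']; dz=p[2]-.0351; dx=np.hypot(p[0]-.4525,p[1]-.1736)
print('angle est', np.degrees(np.arctan2(3e-3+dz,.088-dx)-np.arctan2(3,88)))
E
```

```text
t 20.75 tcp [0.4846 0.1717 0.1005] F [-0.25 -5.1  -9.05] gap 18.3 shift [ 2.62 -0.    1.28] turn [ 0.04  0.03 -0.01]
[-0.72725273  0.43741348 -0.0011081 ]
angle est 48.78407566778909
```

View pics/c20.png

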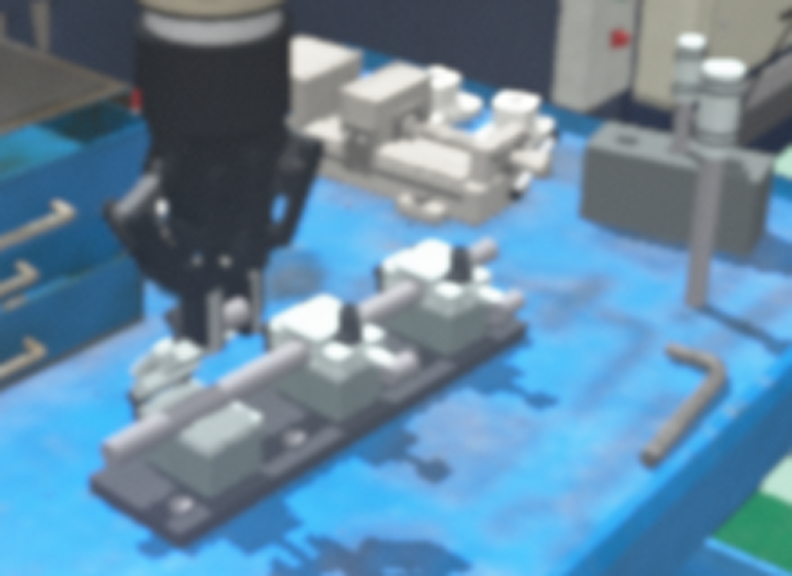

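View pics/w20.png

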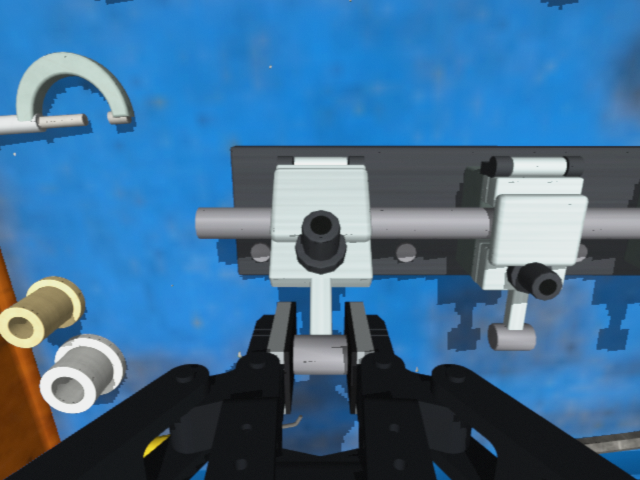

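View pics/t20.png

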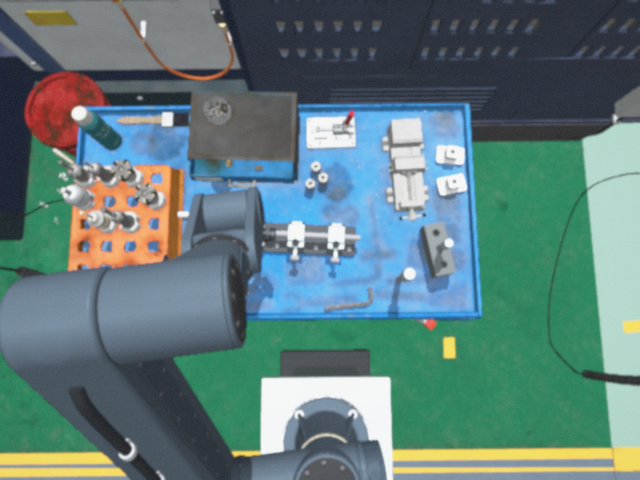

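The left cap stands open with its bar between the pads at (320,352). The rod is upright in the rack at (447,243) in the top view, where it started. I'll hold for half a second to check it is steady, then hand in.

Call:
{"op": "carry_out", "data": {
  "commands": [
    [[-0.03,0,-0.03,0,0,0,10],[-0.03,0,-0.03,0,0,0,10],[-0.03,0,-0.03,0,0,0,10],[-0.03,0,-0.03,0,0,0,10],[-0.03,0,-0.03,0,0,0,10]]
  ]
}}

```text
t: 21.35
tcp_pos: [0.4857, 0.1717, 0.1014]
tool_rot: [-0.706, 0.021, 0.707, 0.021]
force: [0.1, -6.0, -7.9]
finger_gap: 0.217
```

```bash
python3 - <<'E'
from h import *
st=manip.sense(); p=st['tcp_pos']; dz=p[2]-.0351; dx=np.hypot(p[0]-.4525,p[1]-.1736)
print(p,st['force'],st['finger_gap'],'angle', np.degrees(np.arctan2(3e-3+dz,.088-dx)-np.arctan2(3,88)))
print(manip.sign_off())
E
```

```text
[0.48567524 0.17167875 0.10136897] [ 0.06751063 -5.98308595 -7.92859195] 0.21706838860333655 angle 49.71498854508356
the job is handed in; nothing more can be done
None
```

The left bolt is the loose one. That cap is now swung up to about 49.7°, and the gripper is still holding its bar. The job was handed in at about 21 s of the 67 s allowed.

- **Tapping:** I took the smaller rod from the rack and tapped left, middle, right. The left bolt sank about 6 mm under roughly 2–3 N and then hit its stop at about 23 N. The middle and right bolts did not give under 11–20 N.
- **Rod:** It went back into the middle hole and was pressed to the bottom, with about 12 N felt at the wrist. The pictures afterwards show it upright, where it started.
- **Cap:** The angle comes from the arm's own position, not from a measurement in the images. The last check showed the grip unchanged and a steady load of about 8 N down and 6 N sideways.
- **Bystanders:** I did not touch the bushes or the micrometer. Both bushes and the micrometer are still visible in the last wrist picture, but I did not measure their positions.

No check failed. The cameras disagreed by up to about 5 mm on the bolt positions, so I aligned each tap in the wrist view.

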